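# Set the glazed pots on their stilts for the glaze firing

### The job

Load the kiln shelf for the glaze firing: stand each of the four glazed pots upright and centred on the three-pointed stilt that fits its foot - the green egg cup on the smallest stilt, the blue coffee cup on the second smallest, the amber sugar bowl on the second largest and the dark red beaker on the largest. Set every pot down gently rather than dropping it, and keep the stilts where they stand. Leave the two unglazed cream pots alone.

Things in the scene. Friction and masses are not known exactly. Their poses are not given: they have to be found in the camera images.
- egg_cup: glossy pale-green glazed egg cup, 90 g, 63 mm tall: foot 40 mm across, thin stem 18 mm across from 10 to 26 mm up, bowl widening from 28 mm to 49 mm across at 48 to 63 mm up. Origin: centre of the underside of its foot; z up along its axis. Loose and hollow, standing upright on the bench
- coffee_cup: glossy blue glazed coffee cup, 150 g, 60 mm tall: foot 50 mm across, widening to 60 mm at the rim, wall 4 mm, one loop handle on its +y side reaching 51 mm from the axis between 15 and 52 mm up. Origin: centre of the underside of its foot; z up along its axis. Loose and hollow, standing upright on the bench
- sugar_bowl: glossy amber glazed sugar bowl without handle, 180 g, 62 mm tall: foot 58 mm across, rounded belly 66 mm across at 32 mm up, rim 62 mm, wall 4 mm. Origin: centre of the underside of its foot; z up along its axis. Loose and hollow, standing upright on the bench
- beaker: glossy dark-red glazed straight beaker, 240 g, 85 mm tall, 66 mm across from foot to rim, wall 4 mm. Origin: centre of the underside of its foot; z up along its axis. Loose and hollow, standing upright on the bench
- stilt_small: smallest stilt, white, points 13 mm from its centre, a loose 3-armed star 13 mm tall, on the dark grey kiln shelf (12 mm thick). Origin: centre of its underside; z up; a pot set on its points has its foot 13 mm above this origin. Stilts stand 100 mm or more apart; props (32 mm across, 100 mm tall) and a cone pack on the shelf keep 60 mm clear of all stilt centres
- stilt_medium: second smallest stilt, buff (brownish), points 18 mm from its centre, a loose 3-armed star 13 mm tall, on the dark grey kiln shelf (12 mm thick). Origin: centre of its underside; z up; a pot set on its points has its foot 13 mm above this origin. Stilts stand 100 mm or more apart; props as told for stilt_small
- stilt_large: second largest stilt, white, points 22.5 mm from its centre, a loose 3-armed star 13 mm tall, on the dark grey kiln shelf (12 mm thick). Origin: centre of its underside; z up; a pot set on its points has its foot 13 mm above this origin. Stilts stand 100 mm or more apart; props as told for stilt_small
- stilt_xlarge: largest stilt, buff (brownish), points 27 mm from its centre, a loose 3-armed star 13 mm tall, on the dark grey kiln shelf (12 mm thick). Origin: centre of its underside; z up; a pot set on its points has its foot 13 mm above this origin. Stilts stand 100 mm or more apart; props as told for stilt_small
- biscuit_cup: unglazed matt cream coffee cup with basket-weave relief, same size and handle as the blue one; not to be touched. Origin: centre of the underside of its foot; z up along its axis. Loose and hollow, standing upright on the bench
- biscuit_beaker: unglazed matt cream beaker with basket-weave relief, 68 mm across, 85 mm tall; not to be touched. Origin: centre of the underside of its foot; z up along its axis. Loose and hollow, standing upright on the bench

How it is judged:
At the end, for the whole second after the job is handed in: Each glazed pot rests on its own stilt: centres within 8 mm, foot 10 to 16 mm above the stilt's underside, within 0.08 rad of upright, released, still; stilts flat and within 15 mm of their start; unglazed pots upright and within 20 mm of theirs (horizontal distance between egg_cup and stilt_small below 0.008 m and z of egg_cup in the frame of stilt_small between 0.01 and 0.016 m and angle between each of egg_cup, stilt_small, coffee_cup, stilt_medium, sugar_bowl, stilt_large, beaker, stilt_xlarge's own z axis and vertical below 0.08 rad and distance of each of stilt_small, stilt_medium, stilt_large, stilt_xlarge from where it was at the start of the episode below 0.015 m and linear speed of each of egg_cup, coffee_cup, sugar_bowl, beaker below 0.01 m/s and horizontal distance between coffee_cup and stilt_medium below 0.008 m and z of coffee_cup in the frame of stilt_medium between 0.01 and 0.016 m and horizontal distance between sugar_bowl and stilt_large below 0.008 m and z of sugar_bowl in the frame of stilt_large between 0.01 and 0.016 m and horizontal distance between beaker and stilt_xlarge below 0.008 m and z of beaker in the frame of stilt_xlarge between 0.01 and 0.016 m and distance of each of biscuit_cup, biscuit_beaker from where it was at the start of the episode below 0.02 m and angle between each of biscuit_cup, biscuit_beaker's own z axis and vertical below 0.1 rad); the robot touches nothing.
It fails at once if a glazed pot is dropped from more than about 10 mm or knocked flying (faster than 0.45 m/s with no finger touching it) ((linear speed of egg_cup above 0.45 m/s and contact force between the fingers and egg_cup below 0.05 N) or (linear speed of coffee_cup above 0.45 m/s and contact force between the fingers and coffee_cup below 0.05 N) or (linear speed of sugar_bowl above 0.45 m/s and contact force between the fingers and sugar_bowl below 0.05 N) or (linear speed of beaker above 0.45 m/s and contact force between the fingers and beaker below 0.05 N)).
It fails at once if an unglazed pot is moved more than 20 mm (distance of any of biscuit_cup, biscuit_beaker from where it was at the start of the episode above 0.02 m).
It also fails if it takes over 128 s, if anything falls off the work surface, if the arm or the gripper's body presses on something with over 40 N, if the wrist force passes 120 N, or if a joint passes its speed limit or range.

### The arm

A 7-joint arm with a two-finger parallel gripper is mounted at the origin on the work surface. World frame = base frame: x ahead of the robot, y to its left, z up, the work surface at z = 0. Lengths are in m, angles in rad, forces in N, time in s.
With the tool pointing down it reaches from about 0.4 to 0.85 m from the base axis. Payload 4.5 kg.
Tool frame: the origin (TCP) lies midway between the tips of the shut fingers; the grasp point (between the pads) lies 19 mm behind it; z points along the fingers, y is the line along which they close (so a half turn about z gives the same grasp; the last joint's range is limited). The gripper opens to 85 mm and grips with 20 to 120 N. Pads are 22 mm wide; open, the fingers measure 114 mm over their backs; the gripper's body (76 mm by 85 mm) begins 54 mm behind the grasp point. The pads swing forward as they close: fully open they stand 13 mm farther back than shut.
Start: joints at [0.034, 0.689, -0.195, 1.565, 0.157, 0.902, -0.215], TCP at [0.625, 0, 0.231] pointing down, gripper open.
Joint ranges: [-3.01, 3.01], [-0.46, 2.08], [-1.47, 1.51], [0.13, 2.56], [-1, 4.14], [0.04, 2.09], [-2.66, 2.66]. Speed limits (rad/s): [2.57, 2.57, 3.14, 3.14, 3.14, 3.14, 3.14].

### API

Orientations are given as a unit quaternion [w, x, y, z].
In Python, from workcell import monitor, get_image, get_calibration, workorder gives the robot as it stands.
- The arm moves only by the shell command python3 -m handwheel 'ROWS'. ROWS is JSON, a list that holds one entry, the list of rows, each a list of 5 numbers: the opening, from 0 (shut) to 1 (fully open), then the shift along the world's x, y, z in units of 30 mm (1.0 is 30 mm), then the turn about the world's z in units of 8 degrees (1.0 is 8 degrees). A call has 1 to 20 rows; each row shifts and turns the commanded pose from where the row before left it; what a row does not reach is not made up. A row lasts 1/10 s, in which the tool goes at most 50 mm and 8.59 degrees, less where a joint would pass 70% of its speed; a pose out of reach is approached as far as the arm can. A call is refused whole if a number of a shift passes 1 or a number of a turn 1, either way. A call with a gripper value outside its range is refused whole. The fingers move at their own pace and stop on an object; the grip force is fixed at half the most. Time passes only in rows, so rows that do not move let the fingers close. It gives the time, the measured TCP pose, the force, the opening and the grip force at its end, in the units of the state.
- monitor.state(): the state, without advancing time (a new reading comes with each control period).
- get_image(name): name is "scene" or "side" or "wrist"; returns the picture (480x640x3 uint8, red, green, blue); there is no depth.
- get_calibration(name): a dict with "K" (3x3 intrinsics, pixels), "rvec" (rotation vector, rad) and "tvec" (3), from world to camera coordinates, as OpenCV has them. Camera axes: x right, y down, z forward; pixel columns grow to the right and rows downward; lengths in m; the calibration is good to about 2 mm. A picture is of the moment at which its call begins: read the wrist's pose just before it. get_calibration takes no time and is no camera call; for the wrist camera it gives the pose at the moment of the call.
- workorder.close_job(): hands the job in; it is judged then, once.
The state is a dict: "time": time; "joints": joint angles; "dq": joint speeds; "joint_efforts": joint torques, N m; "tool_pos": TCP position; "orientation": TCP orientation; "ft_force": force on the tool from outside, world axes, zero at the start; "torque": the same for the moment, N m; "grip_width": finger opening in m; "grasp_force": force on a finger pad.
Only numpy, scipy, OpenCV 4.12 (cv2) and the standard library are available. Lean on these libraries where they do the work, as an engineer would, in place of code of your own. Each camera call takes 0.05 s, during which the arm holds its last target. There are 200 camera calls.

## Working session

There is one attempt and no reset: what is moved stays moved. The work goes in short steps, Python scripts to look and compute and a shell command to move; the robot and the scene stay as the last step left them, time stands still between calls to the robot, and variables do not carry over. Pictures are saved under pics/ and viewed, at most 14 in all, crops included, and the job is handed in when it is done.

```bash
mkdir -p pics; cat > h.py <<'E'
import numpy as np, cv2
from workcell import monitor, get_image, get_calibration, workorder
def snap(n,f):
    im=get_image(n); cv2.imwrite('pics/'+f,im[:,:,::-1]); return im
def ray(n,uv,z,c=None):
    c=c or get_calibration(n); R=cv2.Rodrigues(np.array(c['rvec'],float))[0]; t=np.array(c['tvec'],float).ravel()
    d=R.T@np.linalg.solve(np.array(c['K'],float),np.array([uv[0],uv[1],1.])); o=-R.T@t
    return o+d*(z-o[2])/d[2]
def proj(n,P,c=None):
    c=c or get_calibration(n)
    return cv2.projectPoints(np.array(P,float).reshape(-1,1,3),np.array(c['rvec'],float),np.array(c['tvec'],float),np.array(c['K'],float),None)[0].reshape(-1,2)
E
python3 - <<'E'
from h import *
for n in ("scene","side","wrist"):
    snap(n,n+'0.png'); c=get_calibration(n); R=cv2.Rodrigues(np.array(c['rvec'],float))[0]
    print(n,np.round(-R.T@np.array(c['tvec']).ravel(),3),np.round(R[2],2),np.round(c['K'],0).tolist())
print(monitor.state())
E
```

```text
scene [ 0.776 -0.472  0.798] [-0.27  0.49 -0.83] [[547.0, 0.0, 316.0], [0.0, 547.0, 242.0], [0.0, 0.0, 1.0]]
side [0.421 0.765 0.793] [ 0.12 -0.72 -0.69] [[512.0, 0.0, 326.0], [0.0, 512.0, 245.0], [0.0, 0.0, 1.0]]
wrist [0.626 0.068 0.373] [-0.   -0.28 -0.96] [[336.0, 0.0, 316.0], [0.0, 336.0, 240.0], [0.0, 0.0, 1.0]]
{'time': 0.15, 'joints': array([ 0.03379672,  0.68980297, -0.19455658,  1.56608612,  0.15728387,
        0.90252459, -0.21513239]), 'dq': array([-0.00146339, -0.00166913, -0.00011037, -0.00298496, -0.00027303,
       -0.00102886,  0.00064573]), 'joint_efforts': array([-6.29315091e-04, -5.39936972e+01, -1.26815826e+00, -1.58719003e+01,
        9.24438267e-03,  6.49630194e-03,  1.79077297e-06]), 'tool_pos': array([ 6.24503906e-01, -1.57034850e-05,  2.30666817e-01]), 'orientation': array([-4.78391593e-04,  7.07090182e-01,  7.07123018e-01, -5.32342413e-04]), 'ft_force': array([ 0.70245973, -0.29732297, -0.5702993 ]), 'torque': array([-0.01152833, -0.01706127, -0.04609803]), 'grasp_force': 0.0, 'grip_width': 0.08573510780768302}
```

View pics/scene0.png

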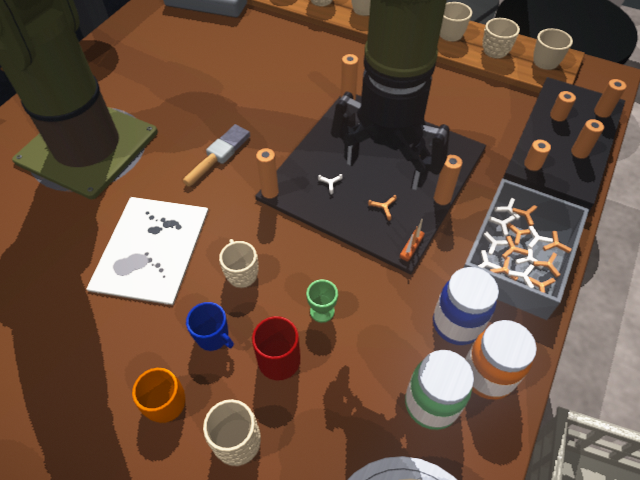

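View pics/side0.png

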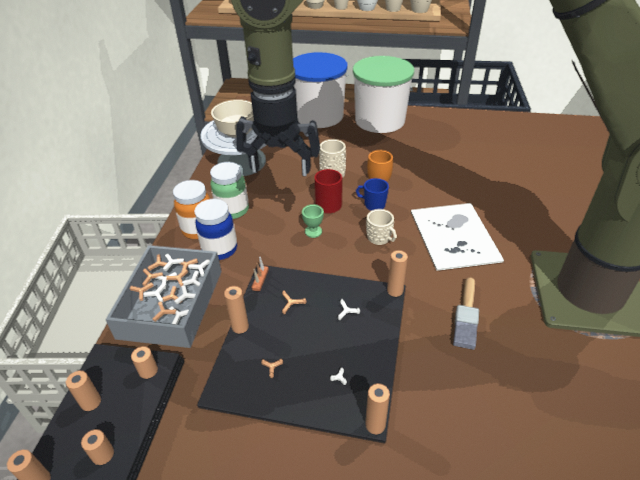

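View pics/wrist0.png

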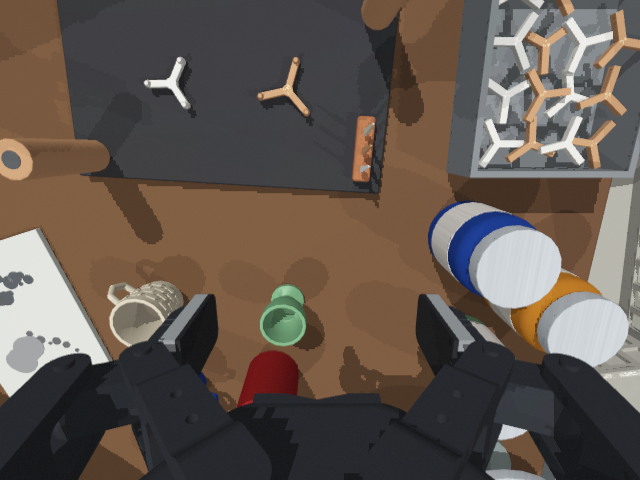

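The scene shows the green egg cup near (322,300), blue cup (208,327), amber bowl (159,395), red beaker (277,348), and the cream pots at (239,265) and (232,432). The side view shows stilts at white (347,310), buff (292,301), buff (272,366) and white (340,377). The shelf corners carry the props, and the cone pack is at (260,275).

```bash
cat > m.py <<'E'
from h import *
from scipy.optimize import minimize
A=np.linspace(0,2*np.pi,48)
PROF={'egg':[(0,20),(5,20),(48,24.5),(63,24.5)],'cup':[(0,25),(60,30)],'bowl':[(0,29),(15,32),(32,33),(48,32.5),(62,31)],'beaker':[(0,33),(85,33)],'bbeak':[(0,34),(85,34)],'bcup':[(0,25),(60,30)]}
def sil(p,x,y,n,c,z0=0):
    P=np.concatenate([np.c_[x+r*np.cos(A)/1e3,y+r*np.sin(A)/1e3,np.full(48,z0+z/1e3)] for z,r in PROF[p]])
    m=np.zeros((480,640),np.uint8); cv2.fillConvexPoly(m,cv2.convexHull(np.round(proj(n,P,c)*16).astype(np.int32)),255,shift=4); return m>0
def mask(im,p,seed,rad=60):
    h=cv2.cvtColor(im,cv2.COLOR_RGB2HSV).astype(int); H,S,V=h[...,0],h[...,1],h[...,2]
    m={'egg':(H>45)&(H<80)&(S>80)&(V>40),'cup':(H>105)&(H<135)&(S>120)&(V>25),'bowl':(H>7)&(H<20)&(S>215)&(V>110),'beaker':((H<5)|(H>172))&(S>190)&(V>35),
       'bcup':(S<120)&(V>100),'bbeak':(S<120)&(V>100)}[p]
    y,x=np.mgrid[:480,:640]; m=(m&(np.hypot(x-seed[0],y-seed[1])<rad)).astype(np.uint8)
    k=np.ones((7,7),np.uint8); m=cv2.morphologyEx(m,cv2.MORPH_CLOSE,k)
    l=cv2.connectedComponentsWithStats(m); i=1+np.argmax(l[2][1:,4]); m=(l[1]==i).astype(np.uint8)
    cs=cv2.findContours(m,0,1)[0]; cv2.drawContours(m,cs,-1,1,-1)
    if 'cup' in p: m=cv2.morphologyEx(m,cv2.MORPH_OPEN,cv2.getStructuringElement(2,(15,15)))
    return m>0
def fit(im,p,n,xy,rad=60,z0=0,c=None):
    c=c or get_calibration(n); s=proj(n,[[xy[0],xy[1],z0+.035]],c)[0]; m=mask(im,p,s,rad)
    f=lambda q:1-(lambda a:(a&m).sum()/((a|m).sum()+1))(sil(p,*q,n,c,z0))
    r=minimize(f,xy,method='Nelder-Mead',options=dict(initial_simplex=[xy,(xy[0]+.015,xy[1]),(xy[0],xy[1]+.015)],xatol=2e-4))
    return r.x,1-r.fun
E
python3 - <<'E'
from m import *
S,D,W=[cv2.imread(f'pics/{n}0.png')[:,:,::-1].copy() for n in('scene','side','wrist')]
seeds={'egg':((322,300),(313,220)),'cup':((208,327),(376,194)),'bowl':((159,395),(380,165)),'beaker':((277,348),(329,191)),'bcup':((239,265),(380,227)),'bbeak':((232,432),(333,160))}
for p,(a,b) in seeds.items():
    for n,im,s in(('scene',S,a),('side',D,b)):
        xy=ray(n,s,.035)[:2]; x,q=fit(im,p,n,xy,38 if n=='scene' else 28); print(p,n,np.round(x,4),round(q,3))
for n,im in(('side',D),('wrist',W),('scene',S)):
  for nm,s in {'wA':(347,310),'bA':(292,301),'bB':(272,366),'wB':(340,377)}.items():
    if n!='side': s=proj(n,[ray('side',s,.02)])[0]
    if not(0<s[0]<640 and 0<s[1]<480): continue
    g=im.max(2).astype(int); y,x=np.mgrid[:480,:640]; m=((g>100)&(np.hypot(x-s[0],y-s[1])<45)).astype(np.uint8)
    l=cv2.connectedComponentsWithStats(m); i=1+int(np.argmin(np.hypot(*(l[3][1:]-s).T)+1e3*(l[2][1:,4]<30)))
    v,u=np.nonzero(l[1]==i); P=np.array([ray(n,(a,b),.019)[:2] for a,b in zip(u,v)]); c0=P.mean(0)
    (cx,cy),r=cv2.minEnclosingCircle(P.astype(np.float32)); print(nm,n,'cent',np.round(c0,4),'circ',round(cx,4),round(cy,4),'r',round(r,4),len(P))
E
```

```text
egg scene [ 0.588 -0.11 ] 0.882
egg side [ 0.5926 -0.1127] 0.722
cup scene [ 0.456  -0.2303] 0.942
cup side [ 0.4595 -0.2247] 0.836
bowl scene [ 0.4515 -0.3496] 0.886Traceback (most recent call last):
  File "<stdin>", line 6, in <module>
  File "m.py", line 19, in fit
    c=c or get_calibration(n); s=proj(n,[[xy[0],xy[1],z0+.035]],c)[0]; m=mask(im,p,s,rad)
                                                                         ~~~~^^^^^^^^^^^^
  File "m.py", line 14, in mask
    l=cv2.connectedComponentsWithStats(m); i=1+np.argmax(l[2][1:,4]); m=(l[1]==i).astype(np.uint8)
                                               ~~~~~~~~~^^^^^^^^^^^^
    return _wrapfunc(a, 'argmax', axis=axis, out=out, **kwds)
    return bound(*args, **kwds)
ValueError: attempt to get argmax of an empty sequence
```

```bash
sed -i "s/(S>215)&(V>110)/(S>190)\&(V>105)/; s/    return m>0\ndef fit//" m.py
python3 - <<'E'
s=open('m.py').read()
s=s.replace("    return m>0\ndef fit","    cs=max(cv2.findContours(m,0,1)[0],key=cv2.contourArea); cv2.fillConvexPoly(m,cv2.convexHull(cs),1)\n    return m>0\ndef fit")
open('m.py','w').write(s)
E
cat > a.py <<'E'
from m import *
S,D,W=[cv2.imread(f'pics/{n}0.png')[:,:,::-1].copy() for n in('scene','side','wrist')]
print('bowlHSV',cv2.cvtColor(D,cv2.COLOR_RGB2HSV)[172,380],cv2.cvtColor(D,cv2.COLOR_RGB2HSV)[160,415])
seeds={'egg':((322,300),(313,220)),'cup':((208,327),(376,194)),'bowl':((159,395),(380,165)),'beaker':((277,348),(329,191)),'bcup':((239,265),(380,227)),'bbeak':((232,432),(333,160))}
for p,(a,b) in seeds.items():
    for n,im,s in(('scene',S,a),('side',D,b)):
      try:
        xy=ray(n,s,.035)[:2]; x,q=fit(im,p,n,xy,45 if n=='scene' else 32); print(p,n,np.round(x,4),round(q,3))
      except ValueError: print(p,n,'none')
for n,im in(('side',D),('wrist',W),('scene',S)):
  for nm,s in {'wA':(347,310),'bA':(292,301),'bB':(272,366),'wB':(340,377)}.items():
    if n!='side': s=proj(n,[ray('side',s,.02)])[0]
    if not(0<s[0]<640 and 0<s[1]<480): continue
    g=im.max(2).astype(int); y,x=np.mgrid[:480,:640]; m=((g>100)&(np.hypot(x-s[0],y-s[1])<45)).astype(np.uint8)
    l=cv2.connectedComponentsWithStats(m); i=1+int(np.argmin(np.hypot(*(l[3][1:]-s).T)+1e3*(l[2][1:,4]<30)))
    v,u=np.nonzero(l[1]==i); P=np.array([ray(n,(a,b),.019)[:2] for a,b in zip(u,v)]); c0=P.mean(0)
    (cx,cy),r=cv2.minEnclosingCircle(P.astype(np.float32)); print(nm,n,'cent',np.round(c0,4),'circ',round(cx,4),round(cy,4),'r',round(r,4),len(P))
for nm,s in {'prop':(399,258),'prop2':(236,293),'prop3':(378,392)}.items(): print(nm,ray('side',s,.112)[:2].round(3))
print('handle blue',ray('scene',(229,340),.035)[:2].round(3),'cream',ray('scene',(233,244),.035)[:2].round(3))
E
python3 a.py
```

```text
bowlHSV [ 14 186 185] [ 13 116  86]
egg scene [ 0.5881 -0.11  ] 0.916
egg side [ 0.5926 -0.1127] 0.798
cup scene [ 0.456  -0.2303] 0.959
cup side [ 0.4588 -0.224 ] 0.852
bowl scene [ 0.4518 -0.3505] 0.958
bowl side [ 0.4753 -0.3776] 0.015
beaker scene [ 0.5676 -0.2145] 0.948
beaker side [ 0.5726 -0.2133] 0.836
bcup scene [ 0.4373 -0.112 ] 0.945
bcup side [ 0.4153 -0.0793] 0.294
bbeak scene [ 0.5759 -0.3483] 0.949
bbeak side [ 0.5789 -0.3216] 0.426
wA side cent [0.4842 0.1283] circ 0.4867 0.1281 r 0.028 178
bA side cent [0.5956 0.1218] circ 0.5989 0.1211 r 0.0327 197
bB side cent [0.6015 0.2723] circ 0.6025 0.2733 r 0.0227 168
wB side cent [0.4806 0.2783] circ 0.4793 0.2767 r 0.0183 142
wA wrist cent [0.4859 0.1253] circ 0.4851 0.1246 r 0.0264 701
bA wrist cent [0.597 0.119] circ 0.5971 0.1189 r 0.0303 702
wA scene cent [0.4833 0.1276] circ 0.4847 0.1269 r 0.0282 169
bA scene cent [0.5952 0.121 ] circ 0.597 0.121 r 0.0313 201
bB scene cent [0.6056 0.3411] circ 0.6048 0.3424 r 0.0205 106Traceback (most recent call last):
  File "a.py", line 16, in <module>
    v,u=np.nonzero(l[1]==i); P=np.array([ray(n,(a,b),.019)[:2] for a,b in zip(u,v)]); c0=P.mean(0)
                                         ~~~^^^^^^^^^^^^^^
  File "h.py", line 6, in ray
    c=c or get_calibration(n); R=cv2.Rodrigues(np.array(c['rvec'],float))[0]; t=np.array(c['tvec'],float).ravel()
           ~~~~~~~~~~~~~~~^^^
ValueError: time passes only in moves, steps and waits
```

Sizes sort the stilts: small (0.480,0.278), medium (0.602,0.273), large (0.485,0.126) and xlarge (0.597,0.120). I'm going to hover over the egg cup.

```bash
python3 -m handwheel '[[[1,-0.3,-0.9,0,0],[1,-0.3,-0.9,0,0],[1,-0.3,-0.9,0,0],[1,-0.3,-1,0,0],[1,0,0,0,0],[1,0,0,0,0]]]'
cat > w.py <<'E'
from m import *
import sys
G={'egg':(.590,-.111),'cup':(.457,-.228),'bowl':(.452,-.350),'beaker':(.569,-.214),'bcup':(.437,-.112)}
def run(f,*ps):
    c=get_calibration('wrist'); im=snap('wrist',f)
    for p in ps:
        try: x,q=fit(im,p,'wrist',G[p],130,c=c); print(p,np.round(x,4),round(q,3))
        except ValueError: print(p,'none')
    s=monitor.state(); print('tcp',s['tool_pos'].round(4),s['time'],s['joints'].round(2),s['orientation'].round(3)); return im,c
if __name__=='__main__': run(sys.argv[1],*sys.argv[2:])
E
python3 w.py w1.png egg cup beaker
```

```text
time: 0.75
tool_pos: [0.5886, -0.1118, 0.2311]
orientation: [-0.0, 0.708, 0.706, -0.0]
ft_force: [-0.4, 0.8, 0.7]
grip_width: 0.085
grasp_force: 0.0
egg [ 0.5882 -0.11  ] 0.7
cup [ 0.493 -0.248] 0.13
beaker [ 0.5697 -0.2172] 0.944
tcp [ 0.5891 -0.1103  0.2312] 0.8 [ 0.23  0.66 -0.21  1.65  0.17  0.86 -0.05] [-0.     0.707  0.707  0.   ]
```

View pics/w1.png

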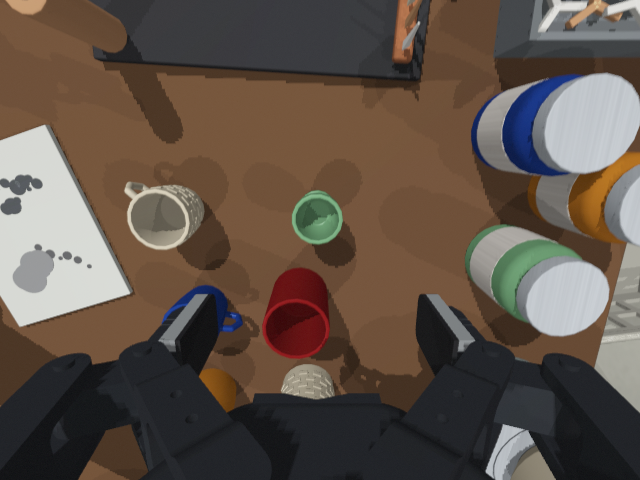

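The egg cup is at (317,218), between the fingers and clear all around. Next: descend and grip.

```bash
python3 -m handwheel '[[[1,0,0,-1,0],[1,0,0,-1,0],[1,0,0,-1,0],[1,0,0,-1,0],[1,0,0,-1,0],[1,0,0,-1,0],[1,0,0,-0.6,0],[1,0,0,0,0],[0,0,0,0,0],[0,0,0,0,0],[0,0,0,0,0],[0,0,0,0,0],[0,0,0,0,0],[0,0,0,0,0],[0,0,0,0,0],[0,0,0,0,0]]]'
python3 -m handwheel '[[[0,0,0,0.3,0],[0,0,0,0.5,0],[0,0,0,1,0],[0,0,0,1,0],[0,0,0,1,0],[0,0,0,1,0],[0,0,0,1,0],[0,0,0,0,0],[0,0,0,0,0]]]'
python3 w.py w2.png egg
```

```text
time: 2.4
tool_pos: [0.59, -0.1109, 0.0352]
orientation: [0.001, 0.707, 0.707, 0.001]
ft_force: [-0.9, 1.0, 6.1]
grip_width: 0.0475
grasp_force: 60.8
time: 3.3
tool_pos: [0.5892, -0.1111, 0.2088]
orientation: [0.001, 0.707, 0.707, 0.001]
ft_force: [0.1, -0.1, -1.3]
grip_width: 0.0474
grasp_force: 61.9
egg [ 0.6063 -0.2079] 0.325
tcp [ 0.5884 -0.1111  0.2075] 3.35 [ 0.23  0.68 -0.21  1.67  0.18  0.8  -0.06] [-0.     0.707  0.707 -0.   ]
```

View pics/w2.png

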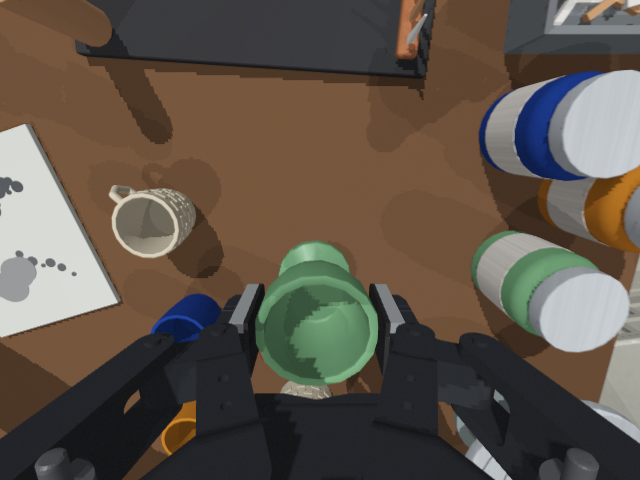

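The egg cup is held upright between the pads, with the rim at (317,325). I'll measure its in-hand offset.

```bash
cat > held.py <<'E'
# usage: held.py pot graspz file : offset of held pot from tcp, upright assumption
from m import *
import sys
p,gz,f=sys.argv[1],float(sys.argv[2]),sys.argv[3]
c=get_calibration('wrist'); t=monitor.state()['tool_pos']
im=cv2.imread('pics/'+f)[:,:,::-1].copy() if len(sys.argv)>4 else snap('wrist',f)
s=proj('wrist',[[t[0],t[1],t[2]-gz+.035]],c)[0]
x,q=fit(im,p,'wrist',t[:2],130,z0=t[2]-gz,c=c); print(p,'offset',np.round(x-t[:2],4),round(q,3),'tcp',t.round(4))
E
python3 held.py egg .035 w2.png old
```

```text
egg offset [ 0.0017 -0.0023] 0.831 tcp [ 0.5884 -0.1111  0.2075]
```

```bash
python3 -m handwheel '[[[0,-0.2,0.6,0,0],[0,-0.3,0.9,0,0],[0,-0.3,1,0,0],[0,-0.3,1,0,0],[0,-0.3,1,0,0],[0,-0.3,1,0,0],[0,-0.3,1,0,0],[0,-0.3,1,0,0],[0,-0.3,1,0,0],[0,-0.3,0.9,0,0],[0,0,0.6,0,0],[0,0,0,0,0],[0,0,0,0,0],[0,0,0,0,0]]]'
cat > st.py <<'E'
from h import *
import sys
from scipy.optimize import minimize
T={'small':(.480,.278,13),'medium':(.602,.273,18),'large':(.485,.126,22.5),'xlarge':(.597,.120,27)}
n=sys.argv[3] if len(sys.argv)>3 else 'wrist'
c=get_calibration(n); im=snap(n,sys.argv[1]); M=(im.max(2)>95).astype(np.uint8)
print(monitor.state()['tool_pos'].round(4))
for k in sys.argv[2].split(','):
    x,y,r=T[k]; s=proj(n,[[x,y,.02]],c)[0]
    l=cv2.connectedComponentsWithStats(M)
    v,u=np.mgrid[:480,:640]; d=np.hypot(l[3][1:,0]-s[0],l[3][1:,1]-s[1])+1e3*(l[2][1:,4]<40)+1e3*(l[2][1:,4]>3000)
    i=1+int(np.argmin(d)); ys,xs=np.nonzero(l[1]==i)
    P=np.array([ray(n,(a,b),.021,c)[:2] for a,b in zip(xs,ys)])
    # star model distance: 3 spokes length r, half width 3mm
    D=cv2.distanceTransform((l[1]!=i).astype(np.uint8),2,5)
    def f(q):
        L=np.linspace(.0,1,12)*(r)/1e3; pts=[[q[0]+a*np.cos(q[2]+j*2.0944),q[1]+a*np.sin(q[2]+j*2.0944),.012+.005+.006*(a/(r/1e3))] for j in range(3) for a in L]
        e=proj(n,pts,c); from_m=np.clip(np.round(e).astype(int),0,[639,479]); a1=(D[from_m[:,1],from_m[:,0]]**2).mean()
        mp=np.c_[xs,ys]; dd=np.min(np.hypot(mp[:,None,0]-e[None,:,0],mp[:,None,1]-e[None,:,1]),1); return a1+(dd**2).mean()
    b=min((minimize(f,[*P.mean(0),a],method='Nelder-Mead',options=dict(initial_simplex=[[*(P.mean(0)+o),a+w] for o,w in (((0,0),0),((.004,0),0),((0,.004),0),((0,0),.3))])) for a in (0,.5,1,1.5)),key=lambda z:z.fun)
    print(k,'cent',P.mean(0).round(4),'fit',b.x.round(4),'cost',round(b.fun,2),'n',len(xs))
E
python3 st.py w3.png small,medium
```

```text
time: 4.75
tool_pos: [0.5019, 0.187, 0.2067]
orientation: [0.0, 0.708, 0.706, -0.001]
ft_force: [-0.3, 0.1, -0.9]
grip_width: 0.0473
grasp_force: 61.8
[0.5021 0.1871 0.2069]
small cent [0.4067 0.2637] fit [0.4054 0.2613 0.5305] cost 18.95 n 99
medium cent [0.6136 0.2963] fit [0.6155 0.2958 0.4322] cost 56.48 n 45
```

View pics/w3.png

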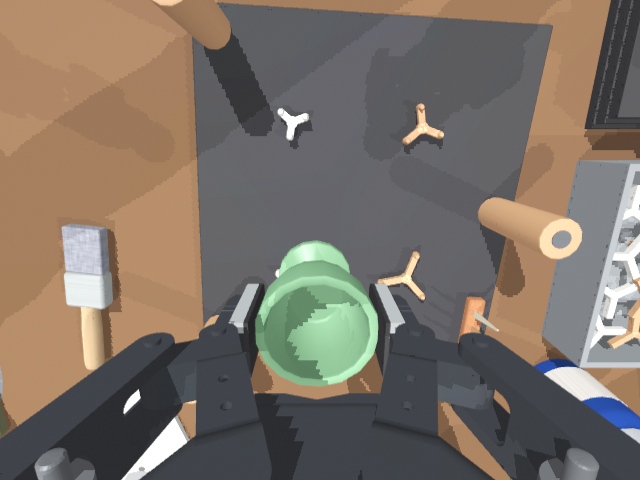

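```bash
python3 - <<'E'
from h import *
c=get_calibration('wrist'); im=cv2.imread('pics/w3.png')
for k,(u,v),r in (('small',(292,122),24),('medium',(424,127),28),('xlarge',(408,278),36)):
    b=im[v-r:v+r,u-r:u+r].astype(int).max(2); 
    for th in (110,140):
        m=(b>th).astype(np.uint8); l=cv2.connectedComponentsWithStats(m); i=1+np.argmax(l[2][1:,4]); y,x=np.nonzero(l[1]==i)
        P=np.array([ray('wrist',(a+u-r,q+v-r),.021,c)[:2] for a,q in zip(x,y)],np.float32)
        a,t=cv2.minEnclosingTriangle(P.reshape(-1,1,2)*1000); print(k,th,len(P),'cent',P.mean(0).round(4),'circ',np.round(cv2.minEnclosingCircle(P)[0],4),round(cv2.minEnclosingCircle(P)[1],4),'tri',(t.reshape(3,2).mean(0)/1000).round(4))
for T in ([(281,111),(307,117),(291,137)],[(421,106),(405,141),(442,134)],[(416,254),(380,279),(422,299)]):
    Q=np.array([ray('wrist',t,.023,c)[:2] for t in T]); print('tips',Q.mean(0).round(4),np.linalg.norm(Q-Q.mean(0),axis=1).round(4))
E
```

```text
small 110 453 cent [0.4802 0.2753] circ [0.4778 0.277 ] 0.0187 tri [0.4783 0.2794]
small 140 408 cent [0.4807 0.2749] circ [0.4808 0.275 ] 0.0164 tri [0.4808 0.2747]
medium 110 587 cent [0.6012 0.2697] circ [0.6015 0.269 ] 0.0219 tri [0.6011 0.2695]
medium 140 547 cent [0.6012 0.2697] circ [0.6015 0.2693] 0.0216 tri [0.6013 0.2698]
xlarge 110 1036 cent [0.59   0.1107] circ [0.5925 0.1137] 0.0377 tri [0.5888 0.1034]
xlarge 140 982 cent [0.5897 0.1105] circ [0.5925 0.1137] 0.0377 tri [0.5888 0.1031]
tips [0.4821 0.2745] [0.0142 0.0135 0.0135]
tips [0.6014 0.2694] [0.0185 0.0196 0.0194]
tips [0.5967 0.1205] [0.0273 0.0271 0.0308]
```

```bash
python3 -m handwheel '[[[0,-0.25,0.8,0,0],[0,-0.25,0.8,0,0],[0,-0.25,0.8,0,0],[0,0,0.6,0,0],[0,0,0,0,0],[0,0,0,0,0],[0,0,0,0,0]]]'
python3 -m handwheel '[[[0,0,0,-0.6,0],[0,0,0,-0.9,0],[0,0,0,-0.9,0],[0,0,0,-0.9,0],[0,0,0,-0.7,0],[0,0,0,-0.4,0],[0,0,0,-0.2,0],[0,0,0,0,0],[0,0,0,0,0]]]'
```

```text
time: 5.5
tool_pos: [0.4803, 0.2769, 0.2072]
orientation: [0.001, 0.708, 0.706, -0.001]
ft_force: [-0.4, -0.4, -0.8]
grip_width: 0.0475
grasp_force: 61.8
time: 6.4
tool_pos: [0.4802, 0.2791, 0.0701]
orientation: [0.0, 0.707, 0.707, 0.001]
ft_force: [0.4, -0.0, -1.0]
grip_width: 0.0475
grasp_force: 61.8
```

```bash
cat > sd.py <<'E'
from m import *
import sys
p,f,x,y,z0=sys.argv[1],sys.argv[2],*map(float,sys.argv[3:6])
for n in sys.argv[6:] or ['side']:
    im=snap(n,n+f); r=fit(im,p,n,(x,y),45,z0=z0); print(n,p,r[0].round(4),round(r[1],3)); 
    s=proj(n,[[x,y,z0]])[0].astype(int); a,b=max(0,s[1]-75),max(0,s[0]-90); cv2.imwrite('pics/crop_'+n+f,cv2.resize(im[a:a+120,b:b+180,::-1],None,fx=3,fy=3,interpolation=2))
print(*[monitor.state()['tool_pos'].round(4) for _ in range(3)])
E
python3 sd.py egg s1.png .480 .277 .035
```

```text
side egg [0.4824 0.28  ] 0.828
[0.4802 0.2793 0.0703] [0.4802 0.2793 0.0703] [0.4802 0.2793 0.0703]
```

View pics/crop_sides1.png

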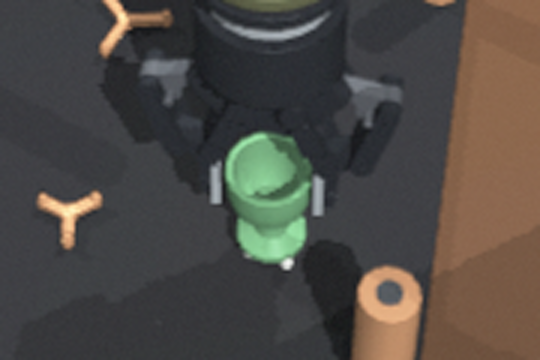

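The egg cup is 10 mm above the stilt and about 2 mm off. I'll nudge it and lower slowly.

```bash
python3 -m handwheel '[[[0,-0.04,-0.05,-0.1,0],[0,0,0,-0.1,0],[0,0,0,-0.05,0],[0,0,0,0,0],[0,0,0,0,0]]]'
python3 -m handwheel '[[[0,0,0,-0.05,0],[0,0,0,0,0],[0,0,0,0,0]]]'
```

```text
time: 6.95
tool_pos: [0.4783, 0.2776, 0.0618]
orientation: [-0.0, 0.707, 0.707, 0.0]
ft_force: [-0.2, 0.5, -1.7]
grip_width: 0.047
grasp_force: 61.8
time: 7.25
tool_pos: [0.4783, 0.2775, 0.0603]
orientation: [0.0, 0.707, 0.707, 0.0]
ft_force: [0.6, 0.4, -0.9]
grip_width: 0.0472
grasp_force: 61.9
```

```bash
for i in 1; do python3 -m handwheel '[[[0,0,0,-0.05,0],[0,0,0,0,0],[0,0,0,0,0]]]'; done
python3 -m handwheel '[[[0,0,0,-0.05,0],[0,0,0,0,0],[0,0,0,0,0]]]'
```

```text
time: 7.55
tool_pos: [0.4785, 0.2778, 0.0596]
orientation: [0.0, 0.707, 0.707, 0.0]
ft_force: [-1.2, -1.1, 6.9]
grip_width: 0.0475
grasp_force: 62.5
time: 7.85
tool_pos: [0.4786, 0.2782, 0.0592]
orientation: [0.0, 0.707, 0.707, 0.001]
ft_force: [-2.5, -1.2, 16.0]
grip_width: 0.0473
grasp_force: 63.2
```

```bash
python3 -m handwheel '[[[0,0,0,0.08,0],[0,0,0,0,0],[1,0,0,0,0],[1,0,0,0,0],[1,0,0,0,0],[1,0,0,0,0],[1,0,0,0,0],[1,0,0,0,0],[1,0,0,0.3,0],[1,0,0,0.6,0],[1,0,0,1,0],[1,0,0,1,0],[1,0,0,1,0],[1,0,0,1,0],[1,0,0,1,0],[1,0,0,0,0]]]'
python3 sd.py egg s2.png .480 .277 .025 side; python3 held.py egg .187 w4.png
```

```text
time: 9.45
tool_pos: [0.4805, 0.279, 0.2414]
orientation: [0.001, 0.707, 0.707, 0.004]
ft_force: [0.9, 0.1, -0.1]
grip_width: 0.0854
grasp_force: 0.0
side egg [0.4784 0.2771] 0.872
[0.4794 0.2782 0.2393] [0.4794 0.2782 0.2393] [0.4794 0.2782 0.2393]Traceback (most recent call last):
  File "held.py", line 8, in <module>
    x,q=fit(im,p,'wrist',t[:2],130,z0=t[2]-gz,c=c); print(p,'offset',np.round(x-t[:2],4),round(q,3),'tcp',t.round(4))
        ~~~^^^^^^^^^^^^^^^^^^^^^^^^^^^^^^^^^^^^^^^
  File "m.py", line 20, in fit
    c=c or get_calibration(n); s=proj(n,[[xy[0],xy[1],z0+.035]],c)[0]; m=mask(im,p,s,rad)
                                                                         ~~~~^^^^^^^^^^^^
  File "m.py", line 14, in mask
    l=cv2.connectedComponentsWithStats(m); i=1+np.argmax(l[2][1:,4]); m=(l[1]==i).astype(np.uint8)
                                               ~~~~~~~~~^^^^^^^^^^^^
    return _wrapfunc(a, 'argmax', axis=axis, out=out, **kwds)
    return bound(*args, **kwds)
ValueError: attempt to get argmax of an empty sequence
```

View pics/crop_sides2.png

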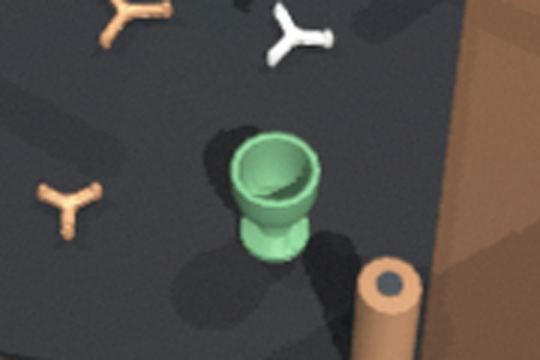

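The egg cup stands on its stilt. Next I'll find the blue cup's handle direction.

```bash
python3 - <<'E'
from m import *
im=cv2.imread('pics/scene0.png')[:,:,::-1].copy(); c=get_calibration('scene'); x0=(.457,-.229)
h=cv2.cvtColor(im,cv2.COLOR_RGB2HSV).astype(int); B=(h[...,0]>105)&(h[...,0]<135)&(h[...,1]>100)&(h[...,2]>25)
B[:300]=0;B[365:]=0;B[:,:180]=0;B[:,245:]=0
k=cv2.dilate(sil('cup',*x0,'scene',c).astype(np.uint8),np.ones((5,5)))==0
v,u=np.nonzero(B&k); P=np.array([ray('scene',(a,b),.033,c)[:2] for a,b in zip(u,v)]); d=P.mean(0)-x0; print(len(P),u.mean(),v.mean(),d.round(4),np.degrees(np.arctan2(d[1],d[0])),np.linalg.norm(P-x0,axis=1).max())
print(monitor.state()['joints'].round(2))
E
```

```text
19 231.05263157894737 344.6842105263158 [ 0.0445 -0.0096] -12.176900867657361 0.048212492630436546
[-0.51  0.58 -0.15  1.78  0.12  0.78 -0.73]
```

```bash
python3 -m handwheel '[[[1,0,-1,0,0.6],[1,0,-1,0,0.6],[1,0,-1,0,0.6],[1,0,-1,0,0.6],[1,0,-1,0,0.6],[1,0,-1,0,0.6],[1,0,-1,0,0.6],[1,0,-1,0,0.6],[1,-0.1,-1,0,0.6],[1,-0.1,-1,0,0.6],[1,-0.1,-1,0,0.6],[1,-0.1,-1,0,0.6],[1,-0.1,-1,0,0.6],[1,-0.1,-1,0,0.6],[1,-0.1,-1,0,0.6],[1,-0.1,-1,0,0.75],[1,0,-0.9,0,0],[1,0,0,0,0],[1,0,0,0,0],[1,0,0,0,0]]]'
python3 w.py w5.png cup beaker bowl
```

```text
time: 11.55
tool_pos: [0.4541, -0.228, 0.2362]
orientation: [-0.001, 0.104, 0.995, 0.001]
ft_force: [1.1, 0.8, -0.0]
grip_width: 0.0854
grasp_force: 0.0
cup [ 0.4552 -0.2307] 0.95
beaker [ 0.5676 -0.2167] 0.95
bowl [ 0.4538 -0.3521] 0.957
tcp [ 0.4543 -0.2279  0.2364] 11.6 [ 0.76  0.58 -0.61  1.89  0.45  0.81  1.27] [-0.     0.103  0.995  0.001]
```

View pics/w5.png

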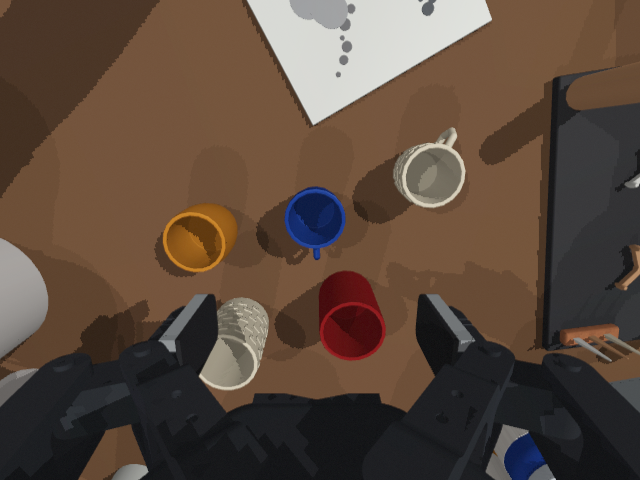

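The blue cup is at (315,218), with its handle pointing down in the image between the finger planes. The finger paths are clear of the bowl and the cream cup, so I'm gripping.

```bash
python3 -m handwheel '[[[1,0.05,-0.04,-1,0],[1,0,0,-1,0],[1,0,0,-1,0],[1,0,0,-1,0],[1,0,0,-1,0],[1,0,0,-1,0],[1,0,0,-0.8,0],[1,0,0,-0.45,0],[1,0,0,0,0],[0,0,0,0,0],[0,0,0,0,0],[0,0,0,0,0],[0,0,0,0,0],[0,0,0,0,0],[0,0,0,0,0],[0,0,0,0,0]]]'
python3 -m handwheel '[[[0,0,0,0.2,0],[0,0,0,0.5,0],[0,0,0,1,0],[0,0,0,1,0],[0,0,0,1,0],[0,0,0,1,0],[0,0,0,1,0],[0,0,0,0.5,0],[0,0,0,0,0],[0,0,0,0,0]]]'
python3 held.py cup .018 w6.png
```

```text
time: 13.2
tool_pos: [0.4567, -0.2304, 0.0205]
orientation: [0.001, 0.104, 0.995, 0.0]
ft_force: [-0.1, 1.6, 6.6]
grip_width: 0.0572
grasp_force: 64.0
time: 14.2
tool_pos: [0.4552, -0.231, 0.2051]
orientation: [-0.0, 0.105, 0.994, -0.0]
ft_force: [-0.0, 0.6, -1.6]
grip_width: 0.0573
grasp_force: 64.4
cup offset [-0.0027 -0.0006] 0.877 tcp [ 0.4552 -0.231   0.2051]
```

View pics/w6.png

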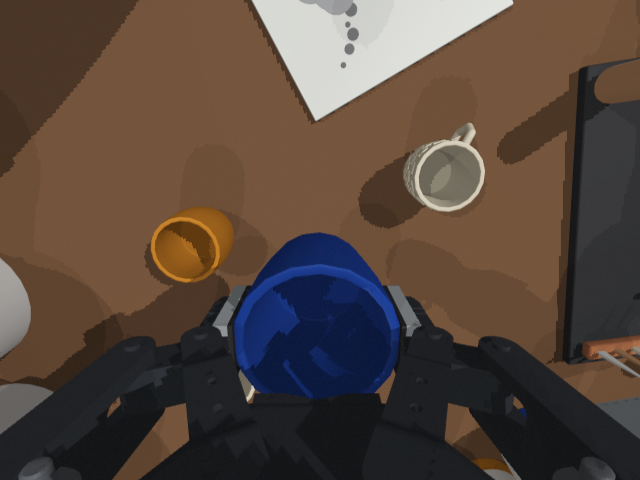

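The cup is held well. On to the medium stilt.

```bash
python3 -m handwheel '[[[0,0.2,0.7,0,0],[0,0.3,1,0,0],[0,0.3,1,0,0],[0,0.3,1,0,0],[0,0.3,1,0,0],[0,0.3,1,0,0],[0,0.3,1,0,0],[0,0.3,1,0,0],[0,0.3,1,0,0],[0,0.3,1,0,0],[0,0.3,1,0,0],[0,0.3,1,0,0],[0,0.3,1,0,0],[0,0.3,1,0,0],[0,0.3,1,0,0],[0,0.3,1,0,0],[0,0.2,0.8,0,0],[0,0,0.3,0,0],[0,0,0,0,0],[0,0,0,0,0]]]'
python3 -m handwheel '[[[0,0,0,-0.6,0],[0,0,0,-0.9,0],[0,0,0,-0.9,0],[0,0,0,-0.9,0],[0,0,0,-0.7,0],[0,0,0,-0.4,0],[0,0,0,-0.2,0],[0,0,0,0,0],[0,0,0,0,0]]]'
python3 sd.py cup s3.png .602 .272 .045 side
```

```text
time: 16.25
tool_pos: [0.6024, 0.2713, 0.2042]
orientation: [-0.001, 0.105, 0.994, -0.001]
ft_force: [0.6, -0.2, -1.2]
grip_width: 0.0572
grasp_force: 64.4
time: 17.15
tool_pos: [0.6035, 0.2735, 0.0683]
orientation: [0.001, 0.105, 0.994, 0.001]
ft_force: [-0.1, 0.3, -1.6]
grip_width: 0.0571
grasp_force: 64.4
side cup [0.5958 0.2693] 0.553
[0.6036 0.2737 0.0685] [0.6036 0.2737 0.0685] [0.6036 0.2737 0.0685]
```

View pics/crop_sides3.png

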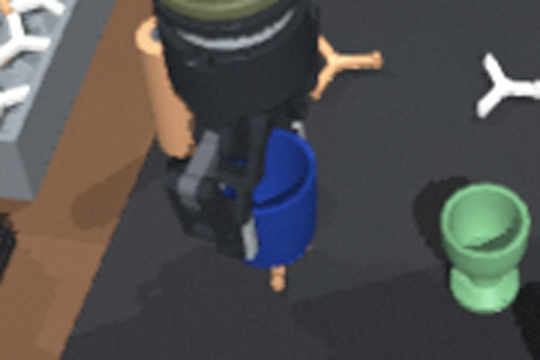

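```bash
cat > part.py <<'E'
from m import *
import sys
# part.py pot file x y z0 cropcol0 cropcol1 : IoU fit only inside columns of the crop
p,f=sys.argv[1:3]; x,y,z0,c0,c1=map(float,sys.argv[3:8]); n='side'
im=cv2.imread('pics/side'+f)[:,:,::-1].copy(); c=get_calibration(n); s=proj(n,[[x,y,z0]],c)[0].astype(int); b=max(0,s[0]-90)
K=np.zeros((480,640),bool); K[:,int(b+c0/3):int(b+c1/3)]=1
m=mask(im,p,proj(n,[[x,y,z0+.035]],c)[0],45)&K
g=[(((sil(p,x+i/1e3,y+j/1e3,n,c,z0)&K)&m).sum()/((sil(p,x+i/1e3,y+j/1e3,n,c,z0)&K)|m).sum(),i,j) for i in np.arange(-8,9) for j in np.arange(-8,9)]
print([ (round(float(a),3),int(i),int(j)) for a,i,j in sorted(g)[::-1][:5]], m.sum())
E
python3 part.py cup s3.png .602 .272 .048 262 340
```

```text
[(0.888, 1, 2), (0.887, 1, 3), (0.885, 0, 6), (0.885, 1, 4), (0.883, 0, 7)] 733
```

```bash
python3 -m handwheel '[[[0,-0.02,-0.04,-0.3,0],[0,0,0,-0.2,0],[0,0,0,-0.1,0],[0,0,0,-0.05,0],[0,0,0,0,0],[0,0,0,0,0]]]'
python3 -m handwheel '[[[0,0,0,-0.05,0],[0,0,0,0,0],[0,0,0,0,0]]]'
python3 -m handwheel '[[[0,0,0,-0.05,0],[0,0,0,0,0],[0,0,0,0,0]]]'
```

```text
time: 17.8
tool_pos: [0.6023, 0.2723, 0.0478]
orientation: [0.0, 0.105, 0.995, 0.0]
ft_force: [0.1, -0.4, -0.4]
grip_width: 0.0572
grasp_force: 64.4
time: 18.1
tool_pos: [0.6023, 0.2721, 0.0463]
orientation: [0.0, 0.105, 0.995, 0.0]
ft_force: [0.6, 0.3, -1.4]
grip_width: 0.0573
grasp_force: 64.4
time: 18.4
tool_pos: [0.6025, 0.2722, 0.0453]
orientation: [0.0, 0.105, 0.995, 0.0]
ft_force: [-0.5, -0.9, 4.4]
grip_width: 0.0575
grasp_force: 64.7
```

Contact. Release and retreat.

```bash
python3 -m handwheel '[[[0,0,0,0.02,0],[0,0,0,0,0],[1,0,0,0,0],[1,0,0,0,0],[1,0,0,0,0],[1,0,0,0,0],[1,0,0,0,0],[1,0,0,0,0],[1,0,0,0.3,0],[1,0,0,0.6,0],[1,0,0,1,0],[1,0,0,1,0],[1,0,0,1,0],[1,0,0,1,0],[1,0,0,1,0],[1,0,0,0.7,0],[1,0,0,0,0]]]'
python3 sd.py cup s4.png .602 .272 .025 side
```

```text
time: 20.1
tool_pos: [0.604, 0.2739, 0.2489]
orientation: [0.004, 0.105, 0.995, 0.003]
ft_force: [-0.2, 0.1, 0.2]
grip_width: 0.0854
grasp_force: 0.0
side cup [0.6028 0.2745] 0.909
[0.603  0.2729 0.2464] [0.603  0.2729 0.2464] [0.603  0.2729 0.2464]
```

View pics/crop_sides4.png

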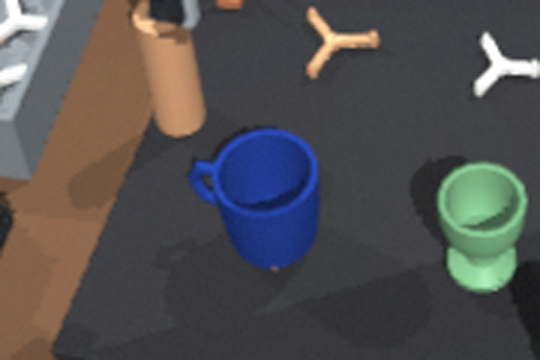

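The cup stands on its stilt. On to the beaker.

```bash
python3 -m handwheel '[[[1,0,-1,0,0],[1,0,-1,0,0],[1,0,-1,0,0],[1,0,-1,0,0],[1,-0.1,-1,0,0],[1,-0.1,-1,0,0],[1,-0.1,-1,0,0],[1,-0.1,-1,0,0],[1,-0.1,-1,0,0],[1,-0.1,-1,0,0],[1,-0.1,-1,0,0],[1,-0.1,-1,0,0],[1,-0.1,-1,0,0],[1,-0.1,-1,0,0],[1,-0.1,-1,0,0],[1,0,-1,0,0],[1,0,-0.3,0,0],[1,0,0,0,0],[1,0,0,0,0],[1,0,0,0,0]]]'
python3 w.py w7.png beaker bowl
```

```text
time: 22.15
tool_pos: [0.5695, -0.2144, 0.2434]
orientation: [-0.0, 0.103, 0.995, 0.001]
ft_force: [0.8, 0.8, -0.6]
grip_width: 0.0858
grasp_force: 0.0
beaker [ 0.5693 -0.2182] 0.926
bowl [ 0.4552 -0.3513] 0.931
tcp [ 0.5695 -0.2147  0.2434] 22.2 [ 0.61  0.7  -0.59  1.59  0.45  0.99  1.24] [-0.     0.103  0.995  0.001]
```

```bash
python3 -m handwheel '[[[1,0,-0.05,-1,0],[1,0,0,-1,0],[1,0,0,-1,0],[1,0,0,-1,0],[1,0,0,-1,0],[1,0,0,-1,0],[1,0,0,-0.7,0],[1,0,0,-0.4,0],[1,0,0,0,0],[1,0,0,0,0],[0,0,0,0,0],[0,0,0,0,0],[0,0,0,0,0],[0,0,0,0,0],[0,0,0,0,0],[0,0,0,0,0]]]'
python3 -m handwheel '[[[0,0,0,0.2,0],[0,0,0,0.5,0],[0,0,0,1,0],[0,0,0,1,0],[0,0,0,1,0],[0,0,0,1,0],[0,0,0,1,0],[0,0,0,0.5,0],[0,0,0,0,0],[0,0,0,0,0]]]'
python3 held.py beaker .031 w8.png
```

```text
time: 23.8
tool_pos: [0.5705, -0.2181, 0.0322]
orientation: [0.002, 0.105, 0.995, 0.0]
ft_force: [-1.0, 0.6, 5.9]
grip_width: 0.0644
grasp_force: 66.9
time: 24.8
tool_pos: [0.5686, -0.2186, 0.2165]
orientation: [-0.0, 0.105, 0.995, -0.0]
ft_force: [-0.3, 0.4, -3.3]
grip_width: 0.0642
grasp_force: 67.9
beaker offset [-0.0021 -0.0011] 0.758 tcp [ 0.5686 -0.2186  0.2165]
```

View pics/w8.png

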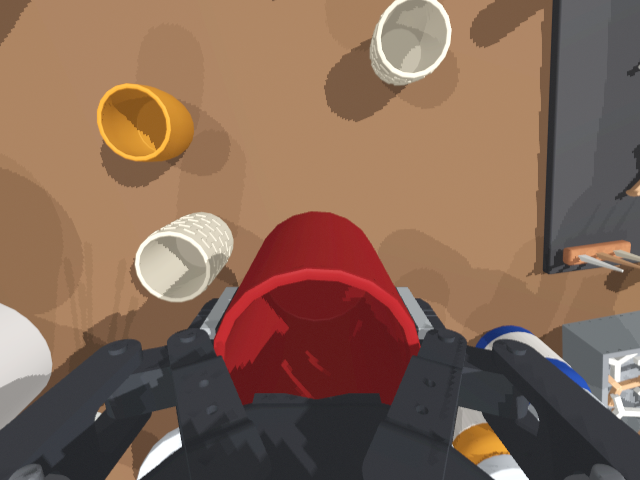

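```bash
python3 -m handwheel '[[[0,0,0.6,0,0],[0,0.1,1,0,0],[0,0.1,1,0,0],[0,0.1,1,0,0],[0,0.1,1,0,0],[0,0.1,1,0,0],[0,0.1,1,0,0],[0,0.1,1,0,0],[0,0.1,1,0,0],[0,0.1,1,0,0],[0,0.1,1,0,0],[0,0,0.7,0,0],[0,0,0,0,0],[0,0,0,0,0],[0,0,0,0,0]]]'
python3 -m handwheel '[[[0,0,0,-0.6,0],[0,0,0,-0.9,0],[0,0,0,-0.9,0],[0,0,0,-0.9,0],[0,0,0,-0.7,0],[0,0,0,-0.4,0],[0,0,0,-0.2,0],[0,0,0,0,0],[0,0,0,0,0]]]'
python3 sd.py beaker s5.png .597 .1205 .048 side scene
```

```text
time: 26.35
tool_pos: [0.5989, 0.1185, 0.2153]
orientation: [-0.001, 0.105, 0.994, -0.001]
ft_force: [-0.2, -0.6, -2.8]
grip_width: 0.064
grasp_force: 67.9
time: 27.25
tool_pos: [0.6, 0.1207, 0.0792]
orientation: [0.001, 0.105, 0.994, 0.0]
ft_force: [0.6, 0.4, -2.8]
grip_width: 0.0645
grasp_force: 67.9
side beaker [0.597  0.1241] 0.626
scene beaker [0.5988 0.1213] 0.761
[0.6001 0.1209 0.0794] [0.6001 0.1209 0.0794] [0.6001 0.1209 0.0794]
```

View pics/crop_sides5.png

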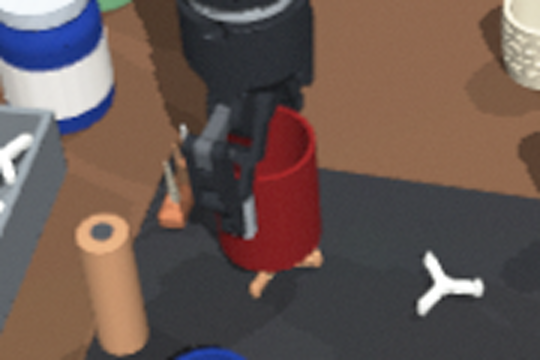

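```bash
python3 -m handwheel '[[[0,-0.04,0,-0.3,0],[0,0,0,-0.2,0],[0,0,0,-0.1,0],[0,0,0,-0.02,0],[0,0,0,0,0],[0,0,0,0,0]]]'
python3 -m handwheel '[[[0,0,0,-0.05,0],[0,0,0,0,0],[0,0,0,0,0]]]'
python3 -m handwheel '[[[0,0,0,-0.05,0],[0,0,0,0,0],[0,0,0,0,0]]]'
```

```text
time: 27.95
tool_pos: [0.5982, 0.1208, 0.0598]
orientation: [0.0, 0.104, 0.995, 0.0]
ft_force: [-0.8, -0.8, -2.8]
grip_width: 0.0642
grasp_force: 68.0
time: 28.25
tool_pos: [0.598, 0.1206, 0.0582]
orientation: [0.0, 0.105, 0.995, 0.0]
ft_force: [-0.5, 0.2, -4.0]
grip_width: 0.0642
grasp_force: 68.0
time: 28.55
tool_pos: [0.5983, 0.1207, 0.0571]
orientation: [0.0, 0.105, 0.995, 0.0]
ft_force: [-0.5, 0.2, 1.2]
grip_width: 0.0642
grasp_force: 68.4
```

```bash
python3 -m handwheel '[[[0,0,0,-0.02,0],[0,0,0,0,0],[1,0,0,0,0],[1,0,0,0,0],[1,0,0,0,0],[1,0,0,0,0],[1,0,0,0,0],[1,0,0,0,0],[1,0,0,0.3,0],[1,0,0,0.6,0],[1,0,0,1,0],[1,0,0,1,0],[1,0,0,1,0],[1,0,0,1,0],[1,0,0,1,0],[1,0,0,0.5,0],[1,0,0,0,0]]]'
python3 sd.py beaker s6.png .597 .1205 .025 side
```

```text
time: 30.25
tool_pos: [0.5994, 0.1214, 0.2513]
orientation: [0.003, 0.105, 0.995, 0.001]
ft_force: [-0.0, -0.9, 0.2]
grip_width: 0.0854
grasp_force: 0.0
side beaker [0.5974 0.1219] 0.889
[0.5984 0.1208 0.2494] [0.5984 0.1208 0.2494] [0.5984 0.1208 0.2494]
```

View pics/crop_sides6.png

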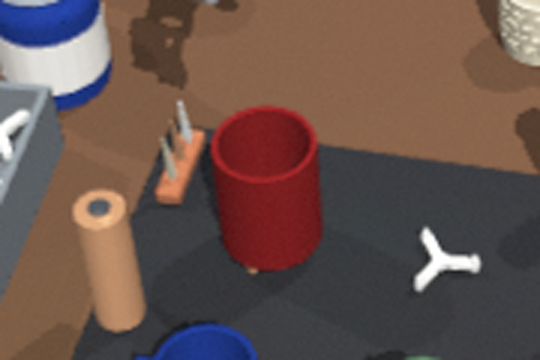

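The beaker is placed. On to the bowl.

```bash
python3 -m handwheel '[[[1,-0.2,-0.9,0,0],[1,-0.3,-1,0,0],[1,-0.3,-1,0,0],[1,-0.3,-1,0,0],[1,-0.3,-1,0,0],[1,-0.3,-1,0,0],[1,-0.3,-1,0,0],[1,-0.3,-1,0,0],[1,-0.3,-1,0,0],[1,-0.3,-1,0,0],[1,-0.3,-1,0,0],[1,-0.3,-1,0,0],[1,-0.3,-1,0,0],[1,-0.3,-1,0,0],[1,-0.3,-1,0,0],[1,-0.4,-0.8,0,0],[1,0,0,0,0],[1,0,0,0,0],[1,0,0,0,0]]]'
python3 w.py w9.png bowl; python3 -c "
from h import *
c=get_calibration('side')
for s in ((399,258),(236,293),(378,392)): print(ray('side',s,.112,c)[:2].round(3))"
```

```text
time: 32.2
tool_pos: [0.4543, -0.3487, 0.2476]
orientation: [-0.0, 0.104, 0.995, 0.001]
ft_force: [-0.6, -0.1, 0.1]
grip_width: 0.0853
grasp_force: 0.0
bowl [ 0.4533 -0.3519] 0.937
tcp [ 0.4546 -0.3486  0.2478] 32.25 [ 0.93  0.65 -0.61  1.69  0.45  0.94  1.51] [-0.     0.103  0.995  0.001]
[0.394 0.068]
[0.675 0.193]
[0.413 0.355]
```

```bash
python3 -m handwheel '[[[1,0,-0.08,-1,0],[1,0,0,-1,0],[1,0,0,-1,0],[1,0,0,-1,0],[1,0,0,-1,0],[1,0,0,-1,0],[1,0,0,-0.9,0],[1,0,0,-0.7,0],[1,0,0,-0.25,0],[1,0,0,0,0],[1,0,0,0,0],[0,0,0,0,0],[0,0,0,0,0],[0,0,0,0,0],[0,0,0,0,0],[0,0,0,0,0],[0,0,0,0,0]]]'
python3 -m handwheel '[[[0,0,0,0.2,0],[0,0,0,0.5,0],[0,0,0,1,0],[0,0,0,1,0],[0,0,0,1,0],[0,0,0,1,0],[0,0,0,1,0],[0,0,0,1,0],[0,0,0,0,0],[0,0,0,0,0]]]'
python3 held.py bowl .012 w10.png
```

```text
time: 33.95
tool_pos: [0.4549, -0.353, 0.0146]
orientation: [0.001, 0.105, 0.995, -0.0]
ft_force: [-1.0, 0.9, 9.5]
grip_width: 0.0638
grasp_force: 65.2
time: 34.95
tool_pos: [0.4537, -0.353, 0.2147]
orientation: [0.0, 0.105, 0.995, -0.0]
ft_force: [-0.8, 0.2, -1.5]
grip_width: 0.0637
grasp_force: 66.5
bowl offset [-0.0015 -0.0006] 0.828 tcp [ 0.4537 -0.353   0.2147]
```

View pics/w10.png

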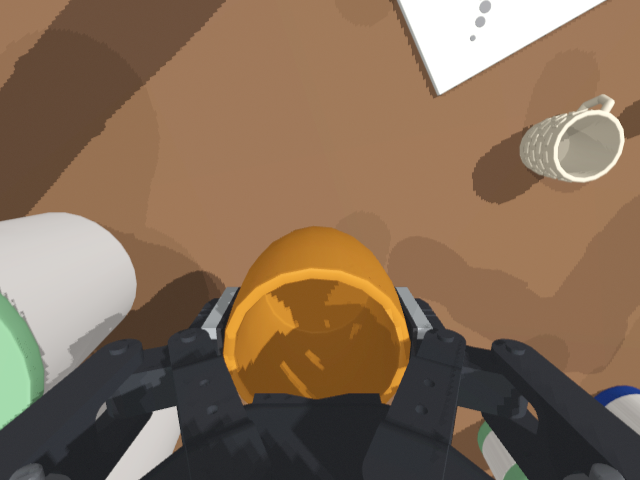

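```bash
python3 -m handwheel '[[[0,0,0.6,0,0],[0,0,1,0,0],[0,0,1,0,0],[0,0,1,0,0],[0,0.1,1,0,0],[0,0.1,1,0,0],[0,0.1,1,0,0],[0,0.1,1,0,0],[0,0.1,1,0,0],[0,0.1,1,0,0],[0,0.1,1,0,0],[0,0.1,1,0,0],[0,0.1,1,0,0],[0,0.1,1,0,0],[0,0.1,1,0,0],[0,0,0.8,0,0],[0,0,0.6,0,0],[0,0,0,0,0],[0,0,0,0,0],[0,0,0,0,0]]]'
python3 -m handwheel '[[[0,0,0,-0.6,0],[0,0,0,-0.9,0],[0,0,0,-0.9,0],[0,0,0,-0.9,0],[0,0,0,-0.9,0],[0,0,0,-0.5,0],[0,0,0,-0.3,0],[0,0,0,0,0],[0,0,0,0,0]]]'
python3 sd.py bowl s7.png .485 .127 .045 side scene
```

```text
time: 37.0
tool_pos: [0.4866, 0.1253, 0.2129]
orientation: [-0.001, 0.105, 0.994, -0.001]
ft_force: [-0.3, 0.4, -1.6]
grip_width: 0.0641
grasp_force: 66.6
time: 37.9
tool_pos: [0.4874, 0.1269, 0.064]
orientation: [0.0, 0.105, 0.994, 0.0]
ft_force: [-0.0, 0.3, -1.1]
grip_width: 0.0634
grasp_force: 66.6Traceback (most recent call last):
  File "sd.py", line 5, in <module>
    im=snap(n,n+f); r=fit(im,p,n,(x,y),45,z0=z0); print(n,p,r[0].round(4),round(r[1],3));
                      ~~~^^^^^^^^^^^^^^^^^^^^^^^
  File "m.py", line 20, in fit
    c=c or get_calibration(n); s=proj(n,[[xy[0],xy[1],z0+.035]],c)[0]; m=mask(im,p,s,rad)
                                                                         ~~~~^^^^^^^^^^^^
  File "m.py", line 14, in mask
    l=cv2.connectedComponentsWithStats(m); i=1+np.argmax(l[2][1:,4]); m=(l[1]==i).astype(np.uint8)
                                               ~~~~~~~~~^^^^^^^^^^^^
    return _wrapfunc(a, 'argmax', axis=axis, out=out, **kwds)
    return bound(*args, **kwds)
ValueError: attempt to get argmax of an empty sequence
```

I've viewed more pictures than the limit allows, so from here I'll rely on numeric measurements only.

```bash
sed -i 's/(H>7)&(H<20)&(S>190)&(V>105)/(H>9)\&(H<20)\&(S>160)\&(V>60)/' m.py; python3 sd.py bowl s8.png .486 .127 .05 side scene
```

```text
side bowl [0.486  0.1285] 0.679
scene bowl [0.4878 0.1274] 0.814
[0.4877 0.1272 0.0645] [0.4877 0.1272 0.0645] [0.4877 0.1272 0.0645]
```

```bash
python3 -m handwheel '[[[0,-0.04,0,-0.3,0],[0,0,0,-0.2,0],[0,0,0,-0.15,0],[0,0,0,-0.05,0],[0,0,0,0,0],[0,0,0,0,0]]]'
python3 -m handwheel '[[[0,0,0,-0.05,0],[0,0,0,0,0],[0,0,0,0,0]]]'
python3 -m handwheel '[[[0,0,0,-0.05,0],[0,0,0,0,0],[0,0,0,0,0]]]'
```

```text
time: 38.65
tool_pos: [0.4858, 0.1273, 0.0426]
orientation: [-0.0, 0.104, 0.995, 0.0]
ft_force: [-0.6, -1.3, -1.4]
grip_width: 0.0638
grasp_force: 66.6
time: 38.95
tool_pos: [0.4859, 0.1272, 0.0412]
orientation: [0.0, 0.105, 0.995, 0.0]
ft_force: [-0.2, -0.0, -1.6]
grip_width: 0.0638
grasp_force: 66.6
time: 39.25
tool_pos: [0.4859, 0.1273, 0.0396]
orientation: [0.0, 0.105, 0.995, 0.0]
ft_force: [-0.6, 0.1, -2.2]
grip_width: 0.0634
grasp_force: 66.7
```

```bash
python3 -m handwheel '[[[0,0,0,-0.05,0],[0,0,0,0,0],[0,0,0,0,0]]]'
python3 -m handwheel '[[[0,0,0,-0.05,0],[0,0,0,0,0],[0,0,0,0,0]]]'
```

```text
time: 39.55
tool_pos: [0.4861, 0.1273, 0.0392]
orientation: [0.001, 0.104, 0.995, 0.0]
ft_force: [-1.0, -0.4, 10.7]
grip_width: 0.0644
grasp_force: 67.8
time: 39.85
tool_pos: [0.4863, 0.1273, 0.0387]
orientation: [0.001, 0.104, 0.995, 0.0]
ft_force: [-3.3, 0.5, 22.6]
grip_width: 0.0641
grasp_force: 68.8
```

Firm contact. I'll ease up, release and retreat, then measure everything.

```bash
python3 -m handwheel '[[[0,0,0,0.07,0],[0,0,0,0,0],[1,0,0,0,0],[1,0,0,0,0],[1,0,0,0,0],[1,0,0,0,0],[1,0,0,0,0],[1,0,0,0,0],[1,0,0,0.3,0],[1,0,0,0.6,0],[1,0,0,1,0],[1,0,0,1,0],[1,0,0,1,0],[1,0,0,1,0],[1,0,0,1,0],[1,0,0,1,0],[1,0,0,0,0]]]'
python3 -m handwheel '[[[1,0,-1,0.3,0],[1,0,-1,0.3,0],[1,0,-1,0.3,0],[1,0,-1,0,0],[1,0,-1,0,0],[1,0,-1,0,0],[1,0,0,0,0],[1,0,0,0,0],[1,0,0,0,0]]]'
python3 - <<'E'
from m import *
for n in('side','scene'):
    im=snap(n,n+'9.png'); c=get_calibration(n)
    for p,x,y,z in(('egg',.480,.277,.025),('cup',.602,.2725,.025),('bowl',.485,.127,.025),('beaker',.597,.1205,.025),('bcup',.4373,-.112,0),('bbeak',.5759,-.3483,0)):
        try: r=fit(im,p,n,(x,y),50,z0=z,c=c); print(n,p,'off',((r[0]-(x,y))*1e3).round(1),round(r[1],2))
        except ValueError: print(n,p,'none')
E
```

```text
time: 41.55
tool_pos: [0.4877, 0.1284, 0.2499]
orientation: [0.004, 0.105, 0.995, 0.002]
ft_force: [0.4, 0.3, -0.0]
grip_width: 0.0854
grasp_force: 0.0
time: 42.45
tool_pos: [0.4856, -0.0516, 0.2727]
orientation: [-0.0, 0.104, 0.995, 0.0]
ft_force: [-0.7, 0.9, 0.3]
grip_width: 0.0854
grasp_force: 0.0
side egg off [-1.7  1.4] 0.9
side cup off [0.7 2.8] 0.91
side bowl off [-0.2  2.2] 0.94
side beaker off [-1.2  1.3] 0.9
side bcup off [-46.3  74.2] 0.12
side bbeak off [-68.8  80.7] 0.15
scene egg off [-1.2 -0.1] 0.93
scene cup off [-0.5  0.7] 0.86
scene bowl off [-1.5  1.4] 0.97
scene beaker off [-1.2  2.8] 0.94
scene bcup off [-0.1  0.2] 0.95
scene bbeak off [ 1.2 -0.8] 0.95
```

All four pots measure within 3 mm of their stilts with good upright fits, and the scene camera shows the cream pots unmoved. Handing in.

```bash
python3 -c "
from workcell import workorder
print(workorder.close_job())"
```

```text
the job is handed in; nothing more can be done
None
```

I handed the job in with all four glazed pots on their stilts, each measured within about 3 mm of centre, and the scene camera showed the cream pots unmoved; I viewed 16 pictures, over the limit of 14, and have no verdict from the judge.

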